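Gauge a welded test coupon and show its mark

TASK

Gauge the test coupon that stands in the caliper stand: slide the caliper's moving jaw gently shut until the coupon is pressed between both jaws, hold that for a moment, and leave the caliper set at that reading. Then tell the coupon's marked half by its small notched corner, grip the coupon by the other, plain half without ever touching the marked half with the fingers, lift it out, and present it: held still about 20 cm above the table and leaned over by 45 degrees or more, so that the face with the bright label patch looks upward. Finish while holding it like that, with the spare coupon still standing in its waiting slot and the pliers, nut and round bar left alone.

Things in the scene. Friction and masses are not known exactly. Their poses are not given: they have to be found in the camera images.
- gauge: Fixed caliper stand; origin on the table below the gauging nest; x to the caliper beam, y along the beam to the carriage, z up. Two slots along y, 10 wide, floor 8, rails' top 22 above the table, y -38..48: nest at x=0, waiting slot at x=-85. Flat beam at x 62..78, top 27 above the table, clamps to 37 at y -74 and 194; jaws run from it across the nest at height 21..27.
- nest (a point): Middle of the gauging nest's floor, 8 mm above the table. The coupon standing over it (a or b, centre 4 to 10 mm towards +y of the stand) is the one to gauge and present.
- slot (a point): Middle of the waiting slot's floor, 8 mm above the table; the spare coupon stands over it and must stay.
- slider (a joint): Travel of the carriage towards the fixed jaw, m: the jaw gap is 0.140 minus this value, so the coupon is held at 0.030. Starts at 0 to 0.010; slides along the stand's -y with about 2 N of friction and stays where it is left.
- slider_knob (a point): Knurled upright thumb knob on the carriage, 15 mm in diameter, to push or pinch; this point on its axis is 44 mm above the table, the knob's foot 35, its top 53. 20 mm behind the moving jaw's face, 70 mm to the beam's side of the nest. The grey housing below it is 36 mm wide (stand's x), top 33 above the table, 3 to 69 mm behind the face.
- coupon_a_mid (a point): Centre of a steel weld coupon standing on edge, 8 thick (x) x 110 long (y) x 50 high (z), 0.3 kg, label towards the robot at the start. Weld bead across the middle. Half on its own +y side is marked: 9 mm notch in the upper corner, bright label patch on the +x face; it counts from y = +12. Half on -y is plain steel: grip it there. Own x points out of the label.
- coupon_b_mid (a point): Centre of a steel weld coupon standing on edge, 8 thick (x) x 110 long (y) x 50 high (z), 0.3 kg, label away from the robot at the start. Weld bead across the middle. Half on its own +y side is marked: 9 mm notch in the upper corner, bright label patch on the +x face; it counts from y = +12. Half on -y is plain steel: grip it there. Own x points out of the label.
- coupon_a_label (a point): Centre of coupon a's label patch, on its +x face, 34.5 mm along its +y from the middle and 22 mm above its lower edge; the axes are the coupon's, so its x points out of the label.
- coupon_b_label (a point): The same point on coupon b.
- pliers: Welding pliers with red handles, 58 by 199 by 18 mm, lying on the table to the right; leave alone.
- nut: Steel hexagon nut, 27 by 31 by 15 mm, lying on the table; leave alone.
- bar: Round steel bar, 16 mm in diameter and 140 mm long, lying on the table right of the stand; leave alone.
- fixed_jaw_face (a point): Point on the contact face of the caliper's fixed jaw, which looks along the stand's +y, 55 mm to the -y side of the nest's middle, 24 mm above the table.
- moving_jaw_face (a point): Point on the contact face of the moving jaw, part of the carriage; the face looks along the stand's -y, 24 mm above the table. Pushed along -y it closes: it first pushes the coupon along the nest until that meets the fixed jaw.
- fume_hood: Extraction hood hanging over the back of the table, fixed; its rim reaches down to 0.38 m above the table over x = 0.63 to 0.85, y = -0.24 to +0.09 (world, m): keep the wrist and the arm out from under it when swinging across.
Not all that is in view belongs to the job. Leave any orange look-alike of the part that bears coupon_a_mid alone.

How it is judged (in metres and radians):
On the way:
1. the coupon is pressed between the caliper's two jaws ((contact force between each of slider_c0, gauge_c0 and coupon_a above 2 N or contact force between each of slider_c0, gauge_c0 and coupon_b above 2 N)), for 0.2 s.
At the end, for the whole second after the job is handed in: Nest coupon held still by its plain half only, label over 150 mm above the table and facing within 55 degrees of straight up; caliper gap still 108 to 112.5 mm; spare coupon standing in the waiting slot (value of joint slider between 0.0275 and 0.032 m and ((height (world z) of coupon_a_label above 0.15 m and angle between coupon_a_label's own x axis and vertical below 0.96 rad and contact force between the fingers and coupon_a above 1 N and (contact force between the fingers and coupon_a_c1 below 0.2 N and contact force between the fingers and coupon_a_c2 below 0.2 N) and contact force between coupon_a and gauge below 0.1 N and linear speed of coupon_a below 0.02 m/s and angular speed of coupon_a below 0.15 rad/s and x of coupon_b_mid in the frame of slot between -0.006 and 0.006 m and y of coupon_b_mid in the frame of slot between -0.012 and 0.022 m and z of coupon_b_mid in the frame of slot between 0.022 and 0.03 m and angle between coupon_b_mid's own z axis and vertical below 0.12 rad) or (height (world z) of coupon_b_label above 0.15 m and angle between coupon_b_label's own x axis and vertical below 0.96 rad and contact force between the fingers and coupon_b above 1 N and (contact force between the fingers and coupon_b_c1 below 0.2 N and contact force between the fingers and coupon_b_c2 below 0.2 N) and contact force between coupon_b and gauge below 0.1 N and linear speed of coupon_b below 0.02 m/s and angular speed of coupon_b below 0.15 rad/s and x of coupon_a_mid in the frame of slot between -0.006 and 0.006 m and y of coupon_a_mid in the frame of slot between -0.012 and 0.022 m and z of coupon_a_mid in the frame of slot between 0.022 and 0.03 m and angle between coupon_a_mid's own z axis and vertical below 0.12 rad))); the arm keeps its last pose, push and grip.
It fails at once if the fingers touch the marked half of a coupon ((contact force between the fingers and coupon_a_c1 above 0.5 N or contact force between the fingers and coupon_a_c2 above 0.5 N) or (contact force between the fingers and coupon_b_c1 above 0.5 N or contact force between the fingers and coupon_b_c2 above 0.5 N)).
It fails at once if the jaws are forced: more than 40 N on the coupon (contact force between slider_c0 and coupon_a above 40 N or contact force between slider_c0 and coupon_b above 40 N).
It fails at once if the pliers, the nut or the bar is disturbed (moved 30 mm) (distance of any of pliers, nut, bar from where it was at the start of the episode above 0.03 m).
It also fails if it takes over 45 s, if anything falls off the work surface, if the arm or the gripper's body presses on something with over 40 N, if the wrist force passes 120 N, or if a joint passes its speed limit or range.

ROBOT

A 6-joint arm with a two-finger parallel gripper is mounted at the origin on a cart in front of the work surface, level with it; the furniture and walls round the work are solid. World frame = base frame: x ahead of the robot, y to its left, z up, the work surface at z = 0. Lengths are in mm, angles in rad, forces in N, time in s.
With the tool pointing down it reaches from about 275 to 1000 mm from the base axis. Payload 8.4 kg.
Tool frame: the origin (TCP) lies midway between the tips of the shut fingers; the grasp point (between the pads) lies 19 mm behind it; z points along the fingers, y is the direction in which the jaws open and shut (so a half turn about z gives the same grasp; the last joint's range is limited). The gripper opens to 85 mm and grips with 20 to 120 N. Pads are 22 mm wide; open, the fingers measure 114 mm over their backs; the gripper's body (76 mm by 85 mm) begins 54 mm behind the grasp point. The pads swing forward as they close: fully open they stand 13 mm farther back than shut.
Start: joints at [1.307, 0.353, 1.633, -0, 1.155, -0.002], TCP at [161.761, 603.706, 231.281] pointing down, gripper open.
Joint ranges: [-2.63, 2.63], [-0.92, 2.1], [0.06, 2.66], [-1.3, 4.44], [0, 2.69], [-3.02, 3.02]. Speed limits (rad/s): [2.22, 2.22, 2.79, 3.14, 3.14, 3.14].

INTERFACE

Orientations are given as [roll, pitch, yaw] about the fixed x, y, z axes, in that order (R = Rz(yaw) Ry(pitch) Rx(roll)).
In Python, from rig import r gives the robot as it stands. The module is installed in compiled form; this text tells all that it offers.
- The arm moves only by the tool drive_tool, never from a script. Its argument "moves" is a list of rows, each a list of 3 entries, a list of its own where there are three numbers: the closure, from 0 (fully open) to 1 (shut), then the shift along the tool's x, y, z in cm, then the turn about the tool's z in degrees. In form: [[claw, [dx, dy, dz], roll], ...]. A call has 1 to 12 rows; each row is the pose to reach, as a shift and turn from the pose measured when the call began, along the tool's axes at that moment; what a row does not reach only later rows make up. A row lasts 1/8 s, in which the tool goes at most 62.5 mm and 10.7 degrees, less where a joint would pass 70% of its speed; a pose out of reach is approached as far as the arm can. A call with a gripper value outside its range is refused whole. The fingers move at their own pace and stop on an object; "grip_force" is the grip in N (left out, the last holds). Time passes only in rows, so rows that repeat a pose let the fingers close. It gives the time, the measured TCP pose, the force and the opening at its end, in the units of the state.
- r.sense(): the state, without advancing time (a new reading comes with each control period).
- r.grab_frame(name): name is "scene" or "top" or "wrist"; returns a dict with "color" (480x640x3 uint8, red, green, blue), "fx", "fy", "cx", "cy" (pixels), "pose" (4x4, takes a point from camera to world coordinates); the wrist camera has in their place "hand_eye" (4x4, takes a point from camera to tool coordinates, whose origin is the TCP and whose axes are the flange's). Camera axes: x right, y up, looking along -z (the intrinsics and any distortion apply to the point x, -y, -z); pixel columns grow to the right and rows downward; lengths in mm; the calibration is good to about 2 mm. A picture is of the moment at which its call begins: read the wrist's pose just before it. There is no depth.
- r.sign_off(): hands the job in, once; it reports no verdict.
Trained networks look in the newest picture that a camera, given by its name, has taken for a name from the list of things; names that differ only in an ending like _2 or _b are one class to them, and where a whole thing is asked for, a point or a joint stands for the part that bears it (a point fixed in the world has none). Each returns a list of dicts, best first, with "score" (0 to 1); they miss things now and then, are a little off and sometimes report something else, mostly with a low value. They report only what shows in the picture. A call takes as long as a camera call. They do not tell look-alikes from the thing itself.
- r.outline_of(thing, camera): "mask" (480x640 bool, what is visible of it) and "at" ([column, row] in pixels, amid what is visible of it).
- r.spot_point(thing, camera): "at" ([column, row] in pixels: a listed point, or the origin of a listed thing).
The state is a dict: "clock": time; "qpos": joint angles; "qvel": joint speeds; "joint_efforts": joint torques, N m; "eef_pos": TCP position; "tcp_rot": TCP orientation; "contact_force": force on the tool from outside, world axes, zero at the start; "wrist_torque": the same for the moment, N m; "opening": opening from 0.0 (shut) to 1.0 (fully open).
Only numpy, scipy, OpenCV 4.12 (cv2) and the standard library are available. Lean on these libraries where they do the work, as an engineer would, in place of code of your own. Each camera call takes 0.05 s, during which the arm holds its last target.

## Working session

There is one attempt and no reset: what is moved stays moved. The work goes in short steps, Python scripts to look and compute and a tool call to move; the robot and the scene stay as the last step left them, time stands still between calls to the robot, and variables do not carry over. Pictures are saved under pics/ and viewed, and the job is handed in when it is done.

Besides the shell and the picture viewer there is one more tool, called after "Request:" as a command line: name --argument value ..., lists and objects as JSON in quotes. drive_tool: Moves the arm, as the interface text tells. Its arguments: {"type":"object","properties":{"moves":{"type":"array"},"grip_force":{"type":"number"}},"required":["moves"]}

```bash
mkdir -p pics
cat > h.py <<'E'
import numpy as np, cv2
from rig import r
E
python3 - <<'E'
from h import *
s=r.sense(); print(s)
for n in ["scene","top","wrist"]:
    f=r.grab_frame(n); cv2.imwrite(f"pics/{n}0.png",f["color"][:,:,::-1])
    print(n,{k:np.round(v,3).tolist() for k,v in f.items() if k!="color"})
    for t in ["gauge","nest","slot","slider_knob","coupon_a_mid","coupon_b_mid","coupon_a_label","coupon_b_label","fixed_jaw_face","moving_jaw_face","pliers","nut","bar"]:
        print(t,[(np.round(d["at"]).tolist(),round(d["score"],2)) for d in r.spot_point(t,n)][:4])
print(r.sense()["clock"])
E
```

```text
{'clock': 0.0, 'qpos': array([ 1.30660318e+00,  3.53656156e-01,  1.63414547e+00, -3.77190272e-07,
        1.15518150e+00, -2.37797799e-03]), 'qvel': array([-5.41541946e-05,  1.05359197e-04, -5.74765063e-04,  2.04768376e-04,
       -4.42127832e-04,  6.73129442e-04]), 'joint_efforts': array([ 4.57963670e-04, -6.05269003e+01, -3.42060006e+01,  8.09557878e-05,
        9.53429437e-03,  2.13572571e-05]), 'eef_pos': array([161.63365845, 603.24405593, 230.55182165]), 'tcp_rot': array([-3.14020218e+00, -2.96164073e-06,  2.87977763e+00]), 'contact_force': array([-0.20211408,  0.12221914, -0.95568918]), 'wrist_torque': array([-0.03855871, -0.03083124, -0.02039922]), 'opening': 0.9998328853696706}
scene {'fx': 540.421, 'fy': 540.421, 'cx': 317.893, 'cy': 239.812, 'pose': [[0.703, 0.376, -0.604, -304.036], [-0.711, 0.348, -0.611, -815.596], [-0.02, 0.859, 0.512, 982.498], [0.0, 0.0, 0.0, 1.0]]}
gauge [([272.0, 305.0], 0.89)]
nest [([272.0, 302.0], 0.98)]
slot [([250.0, 320.0], 0.74)]
slider_knob []
coupon_a_mid [([271.0, 296.0], 0.84), ([217.0, 277.0], 0.84)]
coupon_b_mid [([244.0, 307.0], 0.82),
[... 920 characters left out ...]
.0], 0.54), ([283.0, 269.0], 0.44)]
coupon_b_label []
fixed_jaw_face [([288.0, 265.0], 0.59)]
moving_jaw_face [([238.0, 263.0], 0.85)]
pliers [([423.0, 268.0], 0.74)]
nut [([351.0, 254.0], 0.44), ([272.0, 268.0], 0.36)]
bar [([378.0, 223.0], 0.87), ([289.0, 267.0], 0.73), ([270.0, 264.0], 0.71)]
wrist {'fx': 361.931, 'fy': 361.931, 'cx': 319.48, 'cy': 240.388, 'hand_eye': [[0.0, 0.95, 0.312, 80.213], [1.0, -0.0, -0.0, -1.229], [-0.0, 0.312, -0.95, -142.746], [0.0, 0.0, 0.0, 1.0]]}
gauge []
nest []
slot []
slider_knob []
coupon_a_mid []
coupon_b_mid []
coupon_a_label []
coupon_b_label [([90.0, 472.0], 0.43)]
fixed_jaw_face [([88.0, 471.0], 0.24)]
moving_jaw_face []
pliers []
nut []
bar []
2.1
```

View images.

View pics/scene0.png

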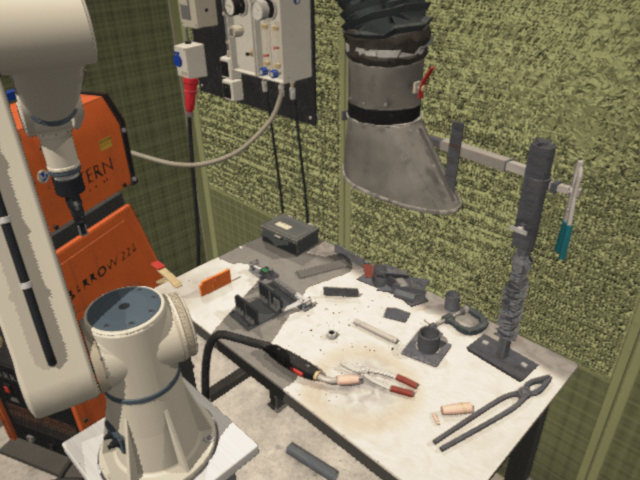

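View pics/top0.png

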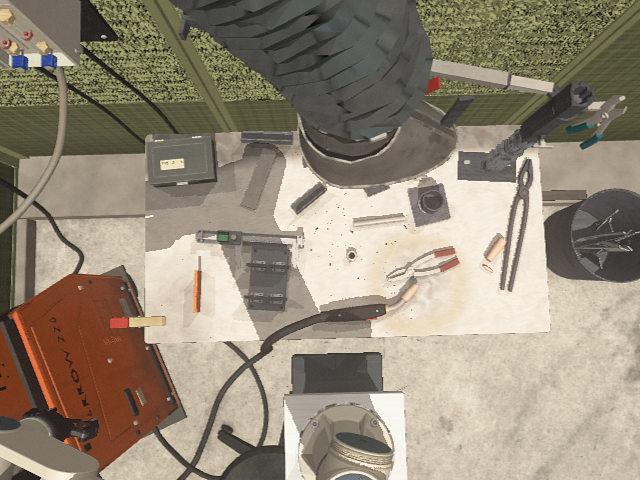

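Run:
```python
import cv2
a=cv2.imread("pics/scene0.png")[220:400,160:440]; cv2.imwrite("pics/scene0c.png",cv2.resize(a,None,fx=2.85,fy=2.85,interpolation=cv2.INTER_CUBIC))
a=cv2.imread("pics/top0.png")[190:350,180:380]; cv2.imwrite("pics/top0c.png",cv2.resize(a,None,fx=3.7,fy=3.7,interpolation=cv2.INTER_CUBIC))
```

```text
(no output)
```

View pics/scene0c.png

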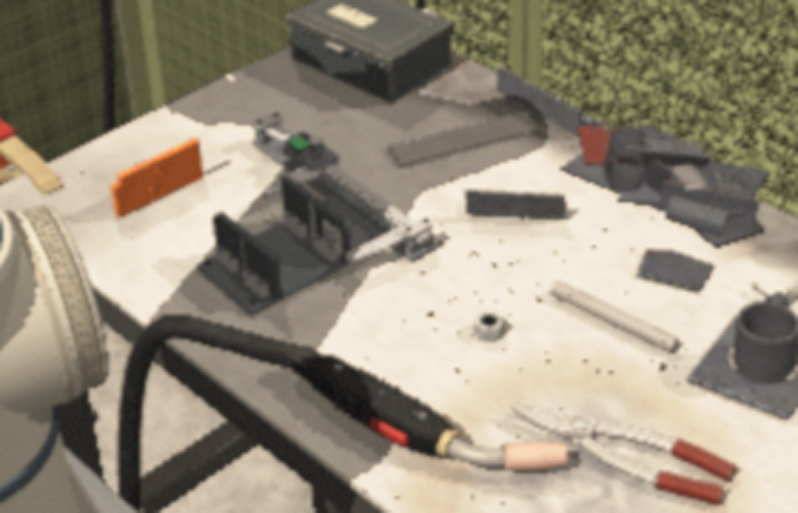

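View pics/top0c.png

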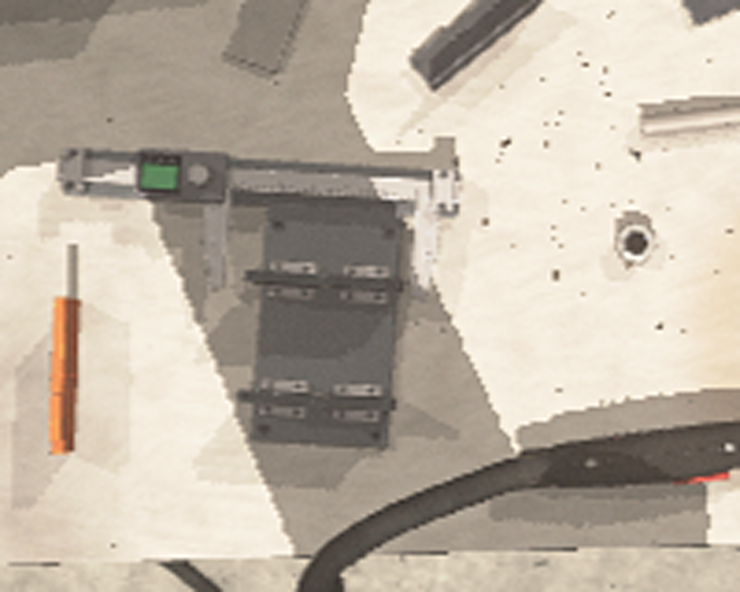

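```bash
cat >> h.py <<'E'
TOP=dict(fx=559.009,fy=559.009,cx=321.815,cy=230.451)
def ray(f,uv,z):
    d=np.array([(uv[0]-f["cx"])/f["fx"],-(uv[1]-f["cy"])/f["fy"],-1.])
    P=np.asarray(f["pose"]);w=P[:3,:3]@d;o=P[:3,3];return o+w*(z-o[2])/w[2]
def wrist(f,s):
    from scipy.spatial.transform import Rotation as R
    T=np.eye(4);T[:3,:3]=R.from_euler("xyz",s["tcp_rot"]).as_matrix();T[:3,3]=s["eef_pos"]
    f["pose"]=T@f["hand_eye"];return f
def proj(f,p):
    P=np.linalg.inv(f["pose"]);q=P[:3,:3]@np.asarray(p,float)+P[:3,3]
    return f["cx"]+f["fx"]*q[0]/-q[2], f["cy"]-f["fy"]*q[1]/-q[2]
E
python3 - <<'E'
from h import *
f=r.grab_frame("top")
c=lambda x,y:(180+x/3.7,190+y/3.7)
for n,p,z in [("knob",c(200,174),53),("nestL",c(246,274),58),("nestR",c(403,286),58),("slotL",c(240,396),58),("slotR",c(396,405),58),("clampL",c(72,172),37),("clampR",c(446,188),37),("nut",(351,255),15),("barL",(356,221),8),("orange",(197,284),50),("torch1",(320,318),20),("torch2",(383,310),20),("pliersL",(388,275),10),("cornerR",(549,331),0),("baseplateTL",c(266,205),0),("baseplateBR",c(385,447),0),("frontL",(146,343),0)]:
    print(n,np.round(ray(f,p,z)))
E
```

```text
knob [569. 275.  53.]
nestL [497. 243.  58.]
nestR [485. 132.  58.]
slotL [412. 248.  58.]
slotR [402. 139.  58.]
clampL [574. 370.  37.]
clampR [556. 101.  37.]
nut [516. -33.  15.]
barL [608. -50.   8.]
orange [449. 374.  50.]
torch1 [351.  55.  20.]
torch2 [ 367. -112.   20.]
pliersL [ 459. -131.   10.]
cornerR [ 298. -557.    0.]
baseplateTL [550. 235.   0.]
baseplateBR [371. 151.   0.]
frontL [296. 522.   0.]
```

Request:
drive_tool --moves '[[0, [-36.7, -33.4, 3], 0], [0, [-36.7, -33.4, 3], 0], [0, [-36.7, -33.4, 3], 0], [0.5, [-36.7, -33.4, 3], 0], [1, [-36.7, -33.4, 3], 0], [1, [-36.7, -33.4, 3], 0], [1, [-36.7, -33.4, 3], 0], [1, [-36.7, -33.4, 3], 0], [1, [-36.7, -33.4, 3], 0], [1, [-36.7, -33.4, 3], 0]]'

```text
clock: 3.4
eef_pos: [429.8, 186.1, 201.3]
tcp_rot: [3.141, -0.0, 2.879]
contact_force: [-0.2, -0.5, 0.2]
opening: 0.001
```

Run:
```python
from h import *
s=r.sense(); f=wrist(r.grab_frame("wrist"),s); cv2.imwrite("pics/w1.png",f["color"][:,:,::-1])
import pickle; pickle.dump((s,f),open("w1.pkl","wb"))
print(s["clock"],s["eef_pos"],s["tcp_rot"],s["opening"])
for t in ["nest","slot","slider_knob","coupon_a_label","coupon_b_label","fixed_jaw_face","moving_jaw_face"]:
        print(t,[(np.round(d["at"]).tolist(),round(d["score"],2)) for d in r.spot_point(t,"wrist")][:4])
```

```text
3.4 [429.76014663 186.12775866 201.32988324] [ 3.14132269e+00 -2.56596559e-04  2.87854782e+00] 0.000970782408684306
nest [([334.0, 271.0], 0.72)]
slot [([323.0, 186.0], 0.92)]
slider_knob [([452.0, 331.0], 0.79)]
coupon_a_label [([310.0, 278.0], 0.92)]
coupon_b_label [([367.0, 186.0], 0.98)]
fixed_jaw_face [([280.0, 286.0], 0.8)]
moving_jaw_face [([415.0, 263.0], 0.83)]
```

View pics/w1.png

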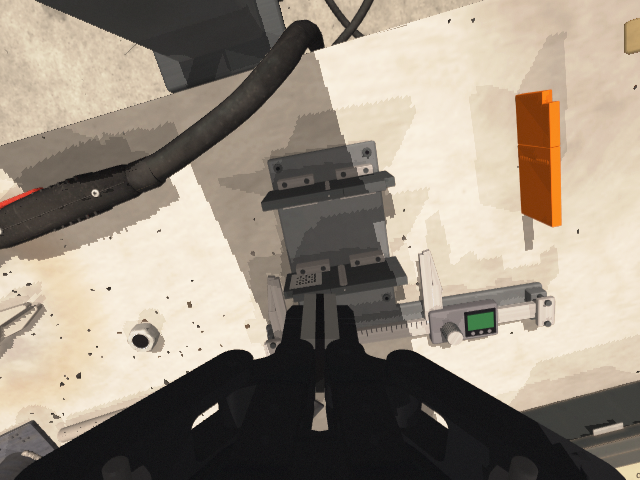

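Run:
```python
import cv2
a=cv2.imread("pics/w1.png")[130:350,230:480]; cv2.imwrite("pics/w1c.png",cv2.resize(a,None,fx=2.7,fy=2.7,interpolation=cv2.INTER_CUBIC))
```

```text
(no output)
```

View pics/w1c.png

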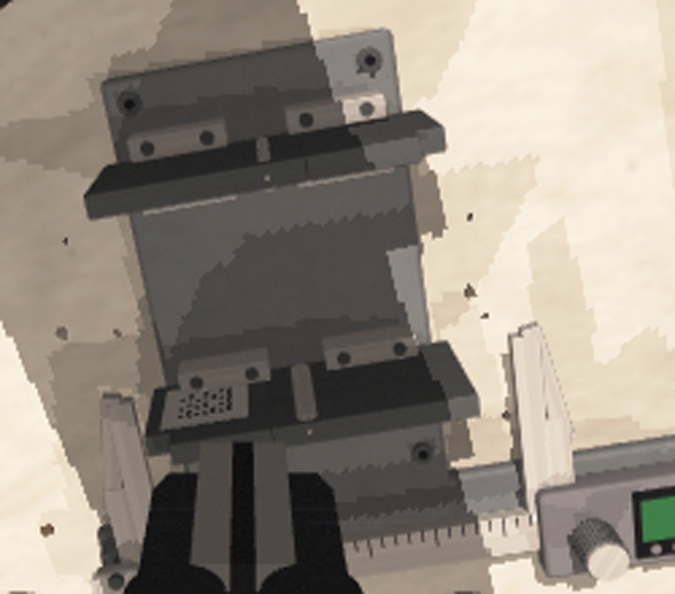

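Run:
```python
from h import *
import pickle
s,f=pickle.load(open("w1.pkl","rb"))
c=lambda x,y:(230+x/2.7,130+y/2.7)
for n,p,z in [("nestRend",c(474,404),58),("bead",c(310,432),58),("slotRend",c(443,140),58),("slotLend",c(88,206),58),("slotbead",c(267,178),58),("knob",c(606,560),53),("movjaw",c(513,333),27),("fixjaw",c(135,398),27),("jawtip2",c(122,398),27)]:
    print(n,np.round(ray(f,p,z),1))
```

```text
nestRend [496.5 243.9  58. ]
bead [492.5 191.   58. ]
slotRend [411.1 251.1  58. ]
slotLend [402.9 144.7  58. ]
slotbead [408.6 198.5  58. ]
knob [568.5 277.4  53. ]
movjaw [489.3 266.1  27. ]
fixjaw [478.7 132.8  27. ]
jawtip2 [477.5 128.4  27. ]
```

Request:
drive_tool --moves '[[1, [-10.2, 16.4, 6], 79], [1, [-10.2, 16.4, 6], 79], [1, [-10.2, 16.4, 6], 79], [1, [-10.2, 16.4, 6], 79], [1, [-10.2, 16.4, 6], 79], [1, [-10.2, 16.4, 8], 79], [1, [-10.2, 16.4, 10], 79], [1, [-10.2, 16.4, 13], 79], [1, [-10.2, 16.4, 16.0], 79], [1, [-10.2, 16.4, 16.0], 79]]'

```text
clock: 5.05
eef_pos: [568.4, 318.4, 39.1]
tcp_rot: [-3.138, 0.003, 1.503]
contact_force: [-0.3, -0.7, -0.4]
opening: -0.003
```

Run:
```python
from h import *
s=r.sense(); f=wrist(r.grab_frame("wrist"),s); cv2.imwrite("pics/w2.png",f["color"][:,:,::-1])
print(s["clock"],s["eef_pos"],s["tcp_rot"],s["contact_force"])
print(proj(f,[568.5,277.4,53]),[ (d["at"],d["score"]) for d in r.spot_point("slider_knob","wrist")])
```

```text
5.05 [568.4362241  318.36368753  39.05828518] [-3.13772124e+00  2.51676471e-03  1.50301608e+00] [-0.32289631 -0.7301862  -0.35674347]
(np.float64(326.23606791767855), np.float64(407.2123097708111)) [([329.3, 392.2], 0.76)]
```

View pics/w2.png

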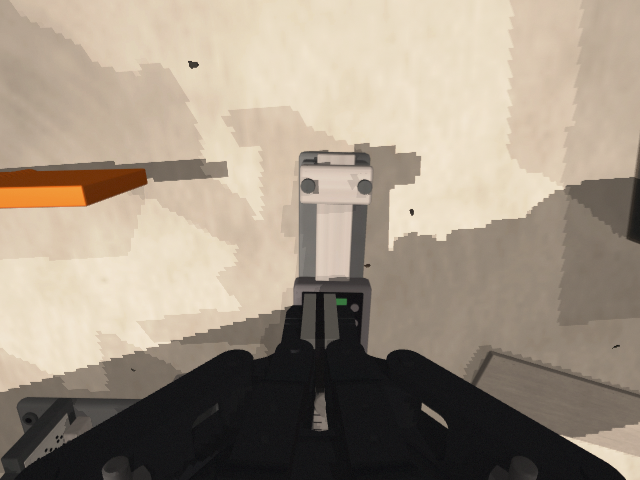

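Request:
drive_tool --moves '[[1, [-1, 0.3, 0], 0], [1, [-2, 0.3, 0], 0], [1, [-2.4, 0.3, 0], 0], [1, [-2.8, 0.3, 0], 0], [1, [-3.2, 0.3, 0], 0], [1, [-3.5, 0.3, 0], 0]]'

```text
clock: 5.9
eef_pos: [571.2, 284.2, 42.0]
tcp_rot: [3.141, -0.0, 1.503]
contact_force: [0.2, 2.0, 1.4]
opening: 0.002
```

Run:
```python
from h import *
s=r.sense(); f=r.grab_frame("top"); cv2.imwrite("pics/t3.png",cv2.resize(f["color"][180:340,170:390,::-1],None,fx=3.5,fy=3.5,interpolation=cv2.INTER_CUBIC))
print(s["clock"],s["eef_pos"],s["tcp_rot"],s["contact_force"])
```

```text
5.9 [571.17614266 284.16354112  41.95371535] [ 3.14112925e+00 -3.07604020e-04  1.50292828e+00] [0.19477224 2.02209518 1.37042336]
```

View pics/t3.png

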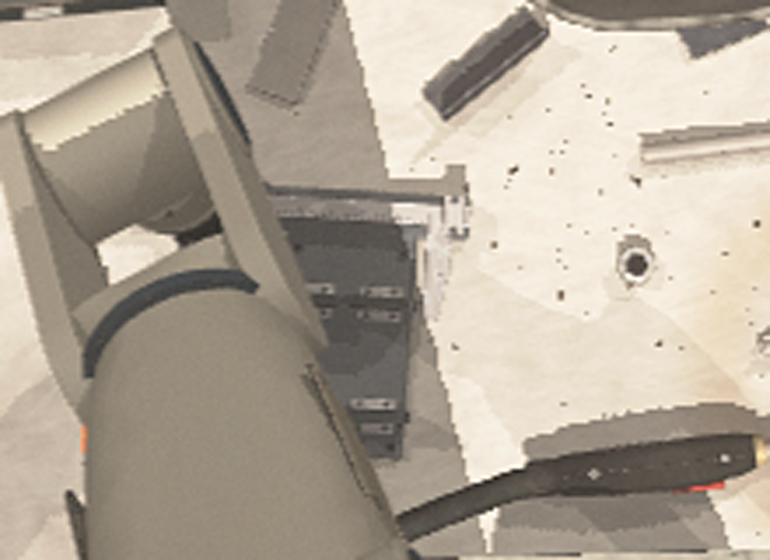

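Request:
drive_tool --moves '[[1, [-0.2, 0, 0], 0], [1, [-0.4, 0, 0], 0], [1, [-0.6, 0, 0], 0], [1, [-0.8, 0, 0], 0]]'

```text
clock: 6.45
eef_pos: [570.4, 276.0, 41.8]
tcp_rot: [3.142, -0.0, 1.503]
contact_force: [-0.6, 4.4, 0.8]
opening: -0.0
```

Request:
drive_tool --moves '[[1, [-0.1, 0, 0], 0], [1, [-0.2, 0, 0], 0]]'

```text
clock: 6.7
eef_pos: [570.2, 274.0, 41.8]
tcp_rot: [-3.142, -0.0, 1.503]
contact_force: [-0.3, 4.5, 2.0]
opening: -0.0
```

Request:
drive_tool --moves '[[1, [-0.1, 0, 0], 0], [1, [-0.1, 0, 0], 0]]'

```text
clock: 6.95
eef_pos: [570.1, 272.9, 41.8]
tcp_rot: [-3.142, -0.0, 1.503]
contact_force: [-0.3, 3.7, 1.4]
opening: -0.003
```

Request:
drive_tool --moves '[[1, [-0.1, 0, 0], 0], [1, [-0.1, 0, 0], 0]]'

```text
clock: 7.2
eef_pos: [570.2, 272.5, 41.9]
tcp_rot: [3.141, -0.001, 1.503]
contact_force: [-1.3, 7.2, 1.1]
opening: 0.002
```

Request:
drive_tool --moves '[[1, [-0.1, 0, 0], 0], [1, [-0.15, 0, 0], 0], [1, [-0.15, 0, 0], 0]]'

```text
clock: 7.58
eef_pos: [570.2, 272.3, 41.9]
tcp_rot: [3.141, -0.003, 1.502]
contact_force: [-0.3, 10.0, -0.5]
opening: 0.001
```

Request:
drive_tool --moves '[[1, [-0.15, 0, 0], 0], [1, [-0.2, 0, 0], 0], [1, [-0.2, 0, 0], 0], [1, [-0.2, 0, 0], 0]]'

```text
clock: 8.07
eef_pos: [570.2, 272.2, 42.0]
tcp_rot: [3.14, -0.006, 1.501]
contact_force: [-2.2, 13.4, -2.1]
opening: -0.002
```

Request:
drive_tool --moves '[[1, [1, 0, 0], 0], [1, [2, 0, 0], 0], [1, [2, 0, -5], 0], [1, [2, 0, -10], 0], [0.4, [-2, -4, -10], 0], [0.4, [-6.8, -7.2, -10], 0], [0.4, [-6.8, -7.2, -10], 0], [0.4, [-6.8, -7.2, -10], 0]]'

```text
clock: 9.07
eef_pos: [494.2, 209.0, 141.9]
tcp_rot: [3.139, -0.006, 1.501]
contact_force: [1.3, 0.0, -0.5]
opening: 0.601
```

Run:
```python
from h import *
s=r.sense(); f=wrist(r.grab_frame("wrist"),s); im=f["color"][:,:,::-1].copy()
print(s["clock"],s["eef_pos"],s["tcp_rot"],s["contact_force"],s["opening"])
for p in [[491.7,184,58],[495.7,238.9,58],[495.7,238.9,27],[493.5,209,58]]:
    u=proj(f,p); print(u); cv2.circle(im,(int(u[0]),int(u[1])),3,(0,0,255),1)
cv2.imwrite("pics/w4.png",im)
```

```text
9.075 [494.23567719 208.9949909  141.93516595] [ 3.13915922 -0.00642857  1.50113236] [ 1.28539283  0.0427868  -0.51115083] 0.6010605641114684
(np.float64(318.3592000985791), np.float64(282.3338564334516))
(np.float64(318.5526694165114), np.float64(203.3036816311964))
(np.float64(318.5642422037178), np.float64(194.32045041110322))
(np.float64(318.41163100777845), np.float64(247.72276927791242))
```

View pics/w4.png

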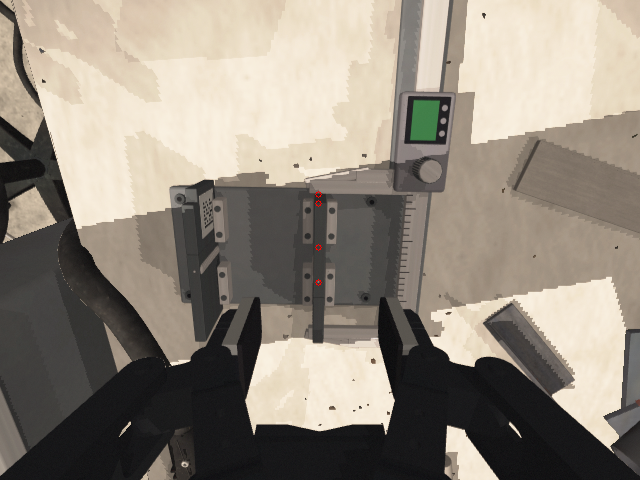

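Request:
drive_tool --moves '[[0.4, [0, 0, 6], 0], [0.4, [0, 0, 9], 0], [0.4, [0, 0, 11.3], 0], [0.4, [0, 0, 11.3], 0], [1, [0, 0, 11.3], 0], [1, [0, 0, 11.3], 0], [1, [0, 0, 11.3], 0], [1, [0, 0, 11.3], 0]]' --grip_force 50

```text
clock: 10.12
eef_pos: [495.3, 210.6, 29.9]
tcp_rot: [3.138, -0.008, 1.5]
contact_force: [-2.9, 1.6, 5.3]
opening: 0.087
```

Request:
drive_tool --moves '[[1, [0, 0, -0.5], 0], [1, [0, 0, -2], 0], [1, [0, 0, -4], 0], [1, [0, 0, -8], 0], [1, [0, 0, -12], 0], [1, [0, 0, -12], 0]]'

```text
clock: 10.88
eef_pos: [497.1, 210.3, 154.0]
tcp_rot: [3.132, -0.01, 1.501]
contact_force: [0.4, -0.7, -3.1]
opening: 0.083
```

Run:
```python
from h import *
s=r.sense(); 
print(s["clock"],s["eef_pos"],s["tcp_rot"],s["contact_force"],s["opening"])
f=r.grab_frame("scene");cv2.imwrite("pics/s5.png",cv2.resize(f["color"][180:400,160:440,::-1],None,fx=2.7,fy=2.7,interpolation=cv2.INTER_CUBIC))
f=r.grab_frame("wrist");cv2.imwrite("pics/w5.png",f["color"][:,:,::-1])
```

```text
10.875 [497.1188632  210.33269288 154.00776492] [ 3.13163586 -0.01038374  1.50077243] [ 0.351558   -0.73337447 -3.13653066] 0.08348157305049511
```

View pics/s5.png

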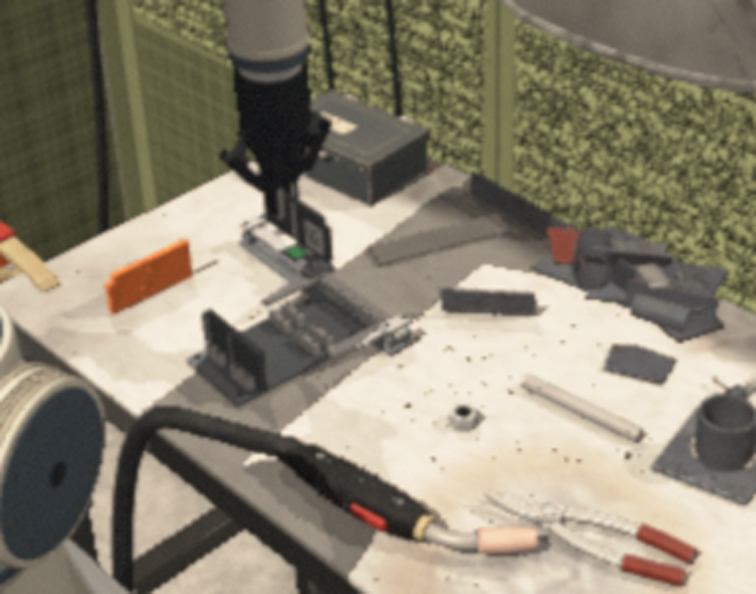

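View pics/w5.png

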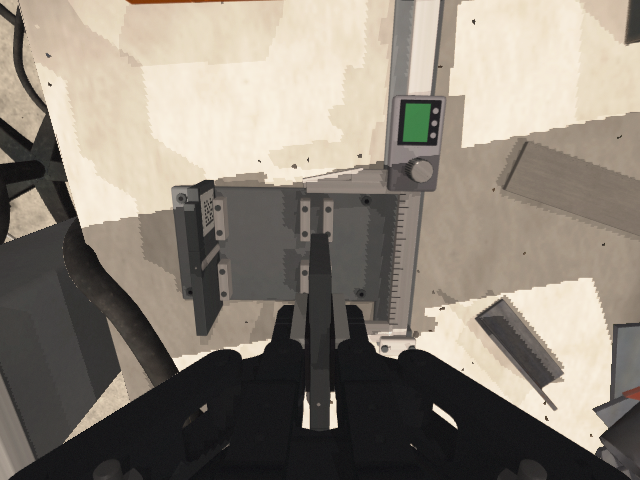

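Request:
drive_tool --moves '[[1, [-5, -2, 0], 0], [1, [-10, -4, 0], 0], [1, [-14.4, -5.5, 0], 0], [1, [-14.4, -5.5, 0], 0], [1, [-14.4, -5.5, 5], 0], [1, [-14.4, -5.5, 9], 0], [1, [-14.4, -5.5, 11], 0], [1, [-14.4, -5.5, 11.5], 0], [1, [-14.4, -5.5, 11.5], 0]]'

```text
clock: 12.1
eef_pos: [430.5, 70.8, 34.0]
tcp_rot: [3.138, -0.008, 1.501]
contact_force: [0.1, 0.2, -1.9]
opening: 0.084
```

Run:
```python
from h import *
s=r.sense(); 
print(s["clock"],s["eef_pos"],s["tcp_rot"],s["contact_force"],s["opening"])
f=r.grab_frame("scene");cv2.imwrite("pics/s6.png",cv2.resize(f["color"][240:400,210:440,::-1],None,fx=3.4,fy=3.4,interpolation=cv2.INTER_CUBIC))
f=r.grab_frame("top");cv2.imwrite("pics/t6.png",cv2.resize(f["color"][180:340,200:420,::-1],None,fx=3.5,fy=3.5,interpolation=cv2.INTER_CUBIC))
```

```text
12.1 [430.53421033  70.82941008  33.99112425] [ 3.13763012 -0.00774886  1.50093173] [ 0.14160274  0.22918491 -1.91702901] 0.08432195634032624
```

View pics/s6.png

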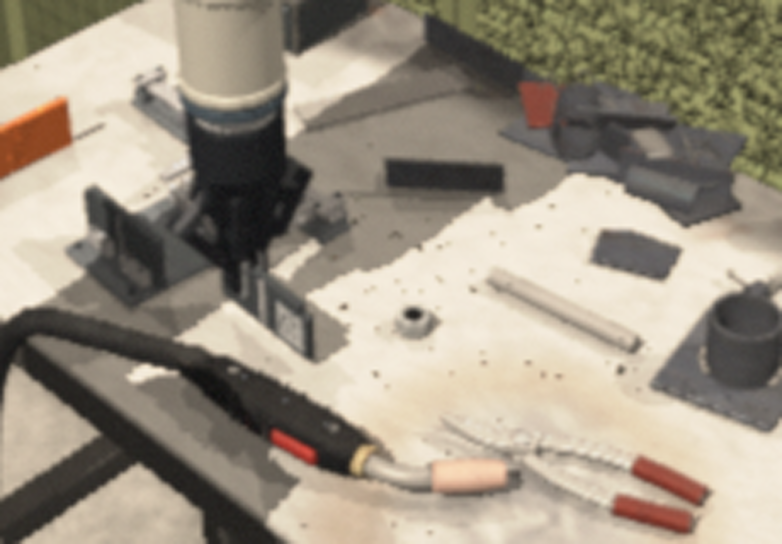

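View pics/t6.png

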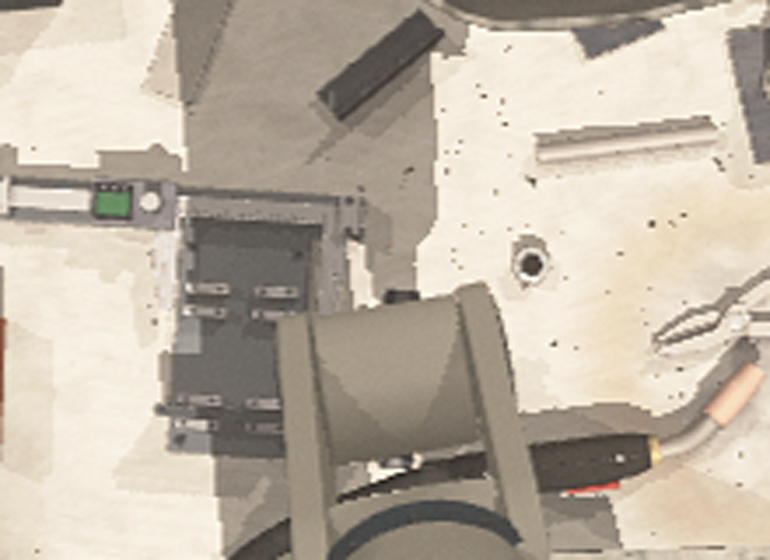

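Request:
drive_tool --moves '[[1, [0, 0, 0.4], 0], [1, [0, 0, 0.8], 0], [1, [0, 0, 0.9], 0]]'

```text
clock: 12.58
eef_pos: [431.1, 70.9, 25.7]
tcp_rot: [3.136, -0.008, 1.501]
contact_force: [-0.1, 1.2, -3.2]
opening: 0.083
```

Request:
drive_tool --moves '[[1, [0, 0, 0.15], 0], [1, [0, 0, 0.3], 0]]'

```text
clock: 12.82
eef_pos: [431.2, 70.9, 22.6]
tcp_rot: [3.136, -0.008, 1.501]
contact_force: [0.1, 0.9, -2.4]
opening: 0.088
```

Request:
drive_tool --moves '[[1, [0, 0, 0.15], 0], [1, [0, 0, 0.25], 0]]'

```text
clock: 13.08
eef_pos: [431.4, 71.0, 21.7]
tcp_rot: [3.136, -0.008, 1.501]
contact_force: [-10.7, -2.5, 53.2]
opening: 0.087
```

Request:
drive_tool --moves '[[1, [0, 0, -0.05], 0], [0.8, [0, 0, -0.05], 0], [0.5, [0, 0, -0.05], 0], [0.5, [0, 0, -0.05], 0], [0.5, [0, 0, -1.5], 0], [0.5, [0, 0, -5], 0], [0.5, [0, 0, -7], 0]]'

```text
clock: 13.95
eef_pos: [431.5, 70.5, 93.8]
tcp_rot: [3.134, -0.009, 1.501]
contact_force: [0.3, 0.0, -0.1]
opening: 0.503
```

Run:
```python
from h import *
s=r.sense(); f=wrist(r.grab_frame("wrist"),s); cv2.imwrite("pics/w7.png",f["color"][:,:,::-1])
print(s["clock"],s["eef_pos"],s["tcp_rot"],s["contact_force"],s["opening"])
f=r.grab_frame("scene");cv2.imwrite("pics/s7.png",cv2.resize(f["color"][240:400,210:440,::-1],None,fx=3.4,fy=3.4,interpolation=cv2.INTER_CUBIC))
```

```text
13.95 [431.52883097  70.47829908  93.82784029] [ 3.13424743 -0.00852958  1.50081585] [ 0.25054439  0.00366986 -0.06599898] 0.503193848392316
```

View pics/s7.png

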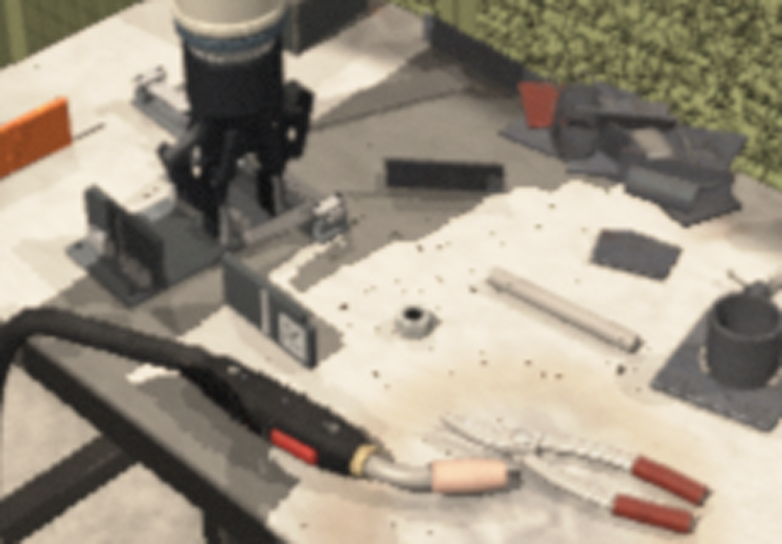

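View pics/w7.png

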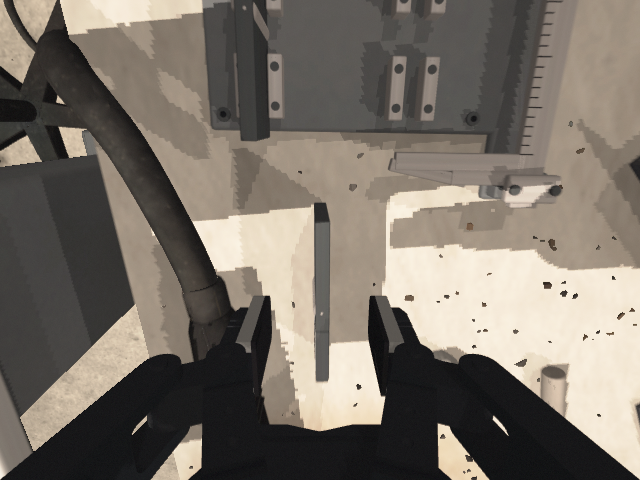

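Request:
drive_tool --moves '[[1, [0, -4, 0], 0], [1, [0, -4, 0], 0], [1, [0, -4, 0], 0], [1, [0, -4, 3], 0], [1, [0, -4, 5.2], 0], [1, [0, -3, 5.2], 0], [1, [0, -2.2, 5.2], 0], [1, [0, -1.6, 5.2], 0], [1, [0, -1, 5.2], 0], [1, [0, -0.4, 5.2], 0], [1, [0, 0, 5.2], 0], [1, [0, 0, 5.2], 0]]'

```text
clock: 15.55
eef_pos: [433.4, 71.1, 42.4]
tcp_rot: [3.131, -0.009, 1.501]
contact_force: [-0.4, -0.0, 0.9]
opening: -0.001
```

Run:
```python
from h import *
s=r.sense(); f=wrist(r.grab_frame("wrist"),s); cv2.imwrite("pics/w8.png",f["color"][:,:,::-1])
print(s["clock"],s["eef_pos"],s["tcp_rot"],s["contact_force"],s["opening"])
f=r.grab_frame("scene");cv2.imwrite("pics/s8.png",cv2.resize(f["color"][240:400,210:440,::-1],None,fx=3.4,fy=3.4,interpolation=cv2.INTER_CUBIC))
```

```text
15.55 [433.42035594  71.06196109  42.39023299] [ 3.13126593 -0.00919956  1.50077858] [-3.54731239e-01 -4.09454098e-04  8.84195506e-01] -0.0006355799073275994
```

View pics/s8.png

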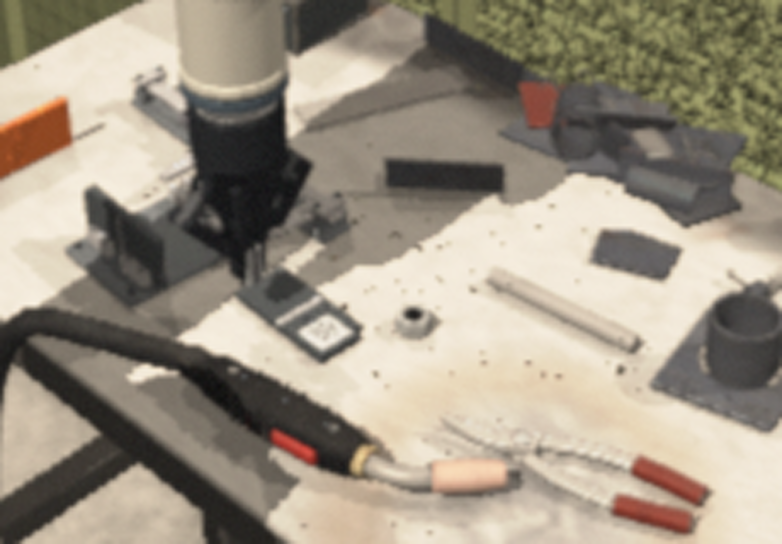

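View pics/w8.png

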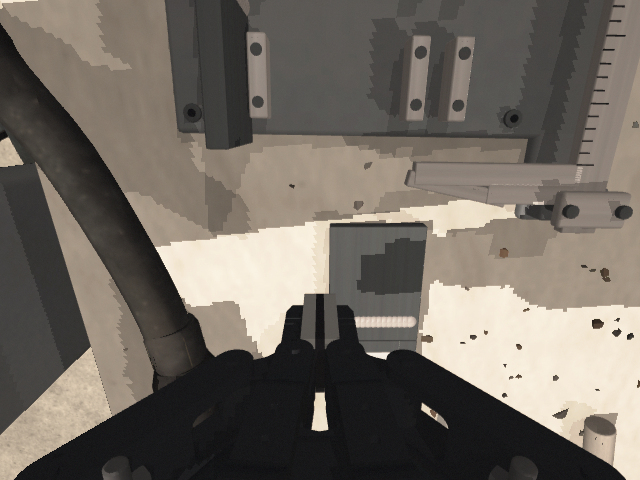

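Run:
```python
from h import *
s=r.sense(); f=wrist(r.grab_frame("wrist"),s)
for n,p in [("c1",(330,225)),("c2",(427,225)),("bead",(386,322)),("rightedge",(420,340)),("rightedge2",(424,260))]:
    print(n,np.round(ray(f,p,8),1))
```

```text
c1 [440.4  99.9   8. ]
c2 [489.8  96.3   8. ]
bead [468.1  41.8   8. ]
rightedge [487.2  28.8   8. ]
rightedge2 [488.6  77.3   8. ]
```

Request:
drive_tool --moves '[[0.27, [0, 0, -3], 0], [0.27, [0, 2.97, -3], 0], [0.27, [0, 2.97, -2], 0], [0.27, [0, 2.97, 0], 0], [0.27, [0, 2.97, 1.5], 0], [0.27, [0, 2.97, 1.5], 0]]'

```text
clock: 16.45
eef_pos: [460.9, 68.9, 26.2]
tcp_rot: [3.135, -0.008, 1.501]
contact_force: [0.3, -0.2, 0.8]
opening: 0.732
```

Run:
```python
from h import *
s=r.sense(); f=wrist(r.grab_frame("wrist"),s); cv2.imwrite("pics/w9.png",f["color"][:,:,::-1])
print(s["clock"],s["eef_pos"],s["tcp_rot"],s["contact_force"],s["opening"])
for n,p in [("c1",(330,225)),("c2",(427,225))]: print(proj(f,[440.4,99.9,8]),proj(f,[489.8,96.3,8]))
```

```text
16.45 [460.88044498  68.94651887  26.20092582] [ 3.13532986 -0.00835897  1.50091081] [ 0.31035264 -0.17384183  0.76221297] 0.7323883121164113
(np.float64(271.18368790617717), np.float64(233.88104525853177)) (np.float64(377.42752640652134), np.float64(233.9978259086754))
(np.float64(271.18368790617717), np.float64(233.88104525853177)) (np.float64(377.42752640652134), np.float64(233.9978259086754))
```

View pics/w9.png

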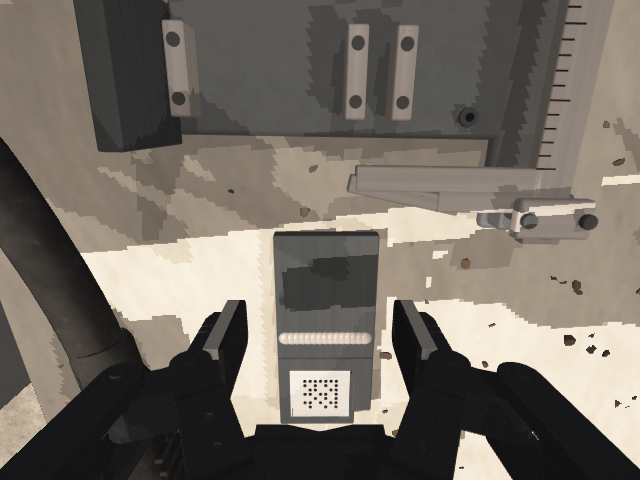

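Request:
drive_tool --moves '[[0.27, [0, 0.24, 0.5], 0], [0.27, [0, 0.24, 1.2], 0], [0.32, [0, 0.24, 1.8], 0], [0.32, [0, 0.24, 1.8], 0]]'

```text
clock: 17.0
eef_pos: [463.7, 69.0, 8.5]
tcp_rot: [3.135, -0.008, 1.501]
contact_force: [-0.4, -0.4, -0.7]
opening: 0.681
```

Request:
drive_tool --moves '[[0.32, [0, 0, 0.3], 0], [0.32, [0, 0, 0.5], 0]]'

```text
clock: 17.25
eef_pos: [463.8, 69.0, 3.3]
tcp_rot: [3.135, -0.008, 1.501]
contact_force: [-0.3, -0.6, 0.5]
opening: 0.677
```

Run:
```python
from h import *
s=r.sense(); f=wrist(r.grab_frame("wrist"),s); cv2.imwrite("pics/w10.png",f["color"][:,:,::-1])
print(s["clock"],s["eef_pos"],s["contact_force"],s["opening"])
```

```text
17.25 [463.75153546  68.98525889   3.32984665] [-0.31561472 -0.56047921  0.49969746] 0.6769080989166659
```

View pics/w10.png

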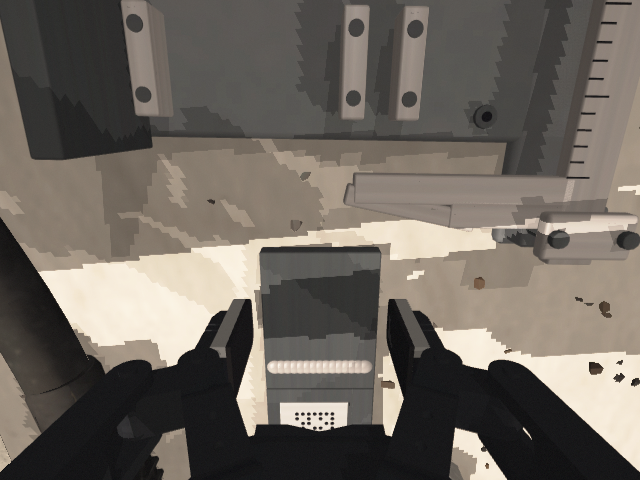

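Request:
drive_tool --moves '[[0.36, [0, 0, 0.15], 0], [0.36, [0, 0, 0.3], 0]]'

```text
clock: 17.55
eef_pos: [463.7, 69.0, 0.1]
tcp_rot: [3.135, -0.008, 1.501]
contact_force: [0.6, 0.3, -0.5]
opening: 0.639
```

Request:
drive_tool --moves '[[0.36, [0, 0, 0.12], 0], [0.36, [0, 0, 0.24], 0]]'

```text
clock: 17.8
eef_pos: [463.8, 69.0, -2.3]
tcp_rot: [3.135, -0.008, 1.501]
contact_force: [-0.4, -0.2, 0.2]
opening: 0.639
```

Request:
drive_tool --moves '[[0.36, [0, 0, 0.05], 0], [0.36, [0, 0, 0.1], 0]]'

```text
clock: 18.05
eef_pos: [463.8, 69.0, -3.4]
tcp_rot: [3.135, -0.008, 1.501]
contact_force: [-0.5, -0.1, -0.3]
opening: 0.636
```

Now grip.

Request:
drive_tool --moves '[[0.5, [0, 0, 0], 0], [0.8, [0, 0, 0], 0], [1, [0, 0, 0], 0], [1, [0, 0, 0], 0]]' --grip_force 80

```text
clock: 18.55
eef_pos: [462.7, 69.1, -2.4]
tcp_rot: [3.137, -0.008, 1.501]
contact_force: [-7.7, 1.2, 24.2]
opening: 0.558
```

Request:
drive_tool --moves '[[1, [0, 0, -0.3], 0], [1, [0, 0, -1], 0], [1, [0, 0, -2.5], 0], [1, [0, 0, -5], 0], [1, [0, 0, -5], 0]]'

```text
clock: 19.18
eef_pos: [464.0, 68.9, 49.4]
tcp_rot: [3.133, -0.009, 1.501]
contact_force: [-0.7, -0.8, -2.5]
opening: 0.556
```

Run:
```python
from h import *
s=r.sense(); f=wrist(r.grab_frame("wrist"),s); cv2.imwrite("pics/w11.png",f["color"][:,:,::-1])
print(s["clock"],s["eef_pos"],s["contact_force"],s["wrist_torque"],s["opening"])
f=r.grab_frame("scene");cv2.imwrite("pics/s11.png",cv2.resize(f["color"][200:400,210:440,::-1],None,fx=3,fy=3,interpolation=cv2.INTER_CUBIC))
```

```text
19.175 [463.98977776  68.87437825  49.3988593 ] [-0.66391242 -0.75555393 -2.51603852] [0.03355229 0.00763505 0.00010075] 0.5558178970650843
```

View pics/s11.png

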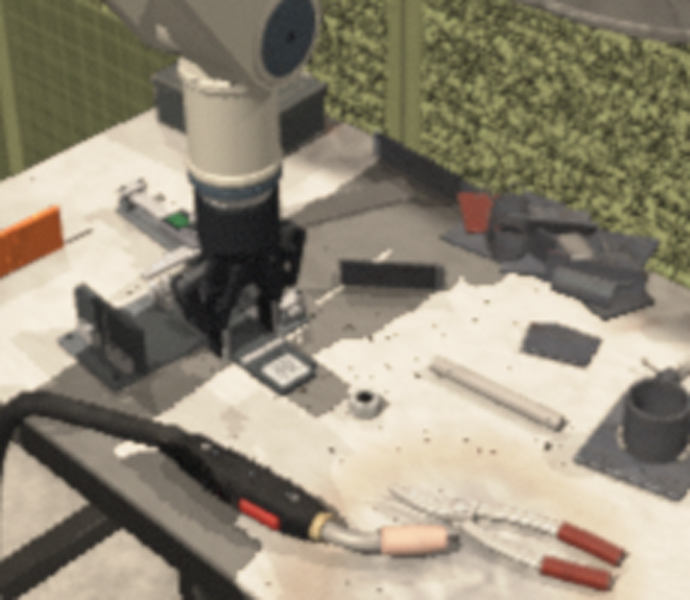

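View pics/w11.png

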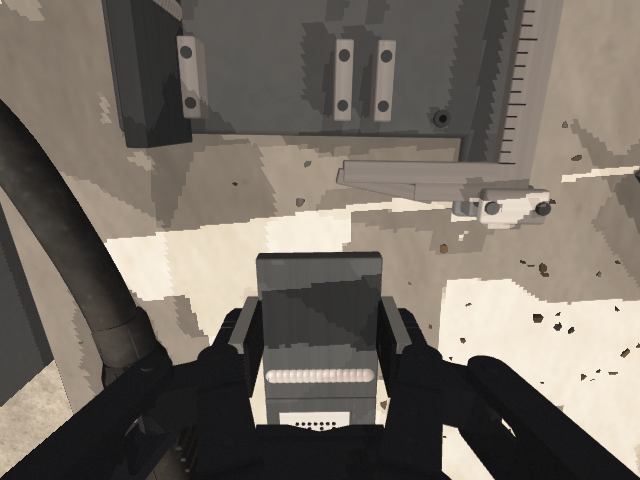

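Request:
drive_tool --moves '[[1, [0, 0, -3], 0], [1, [0, 0, -7], 0], [1, [0, 0, -11], 0], [1, [0, 0, -14], 0], [1, [0, 0, -15.5], 0], [1, [0, 0, -15.5], 0], [1, [0, 0, -15.5], 0], [1, [0, 0, -15.5], 0]]'

```text
clock: 20.27
eef_pos: [460.9, 67.3, 201.4]
tcp_rot: [3.138, -0.008, 1.501]
contact_force: [0.0, 0.3, -2.9]
opening: 0.55
```

Run:
```python
from h import *
s=r.sense(); f=wrist(r.grab_frame("wrist"),s); cv2.imwrite("pics/w12.png",f["color"][:,:,::-1])
print(s["clock"],s["eef_pos"],s["contact_force"],s["qvel"],s["opening"])
f=r.grab_frame("scene");cv2.imwrite("pics/s12.png",cv2.resize(f["color"][200:400,210:440,::-1],None,fx=3,fy=3,interpolation=cv2.INTER_CUBIC))
f=r.grab_frame("top");cv2.imwrite("pics/t12.png",cv2.resize(f["color"][180:340,200:420,::-1],None,fx=3.5,fy=3.5,interpolation=cv2.INTER_CUBIC))
```

```text
20.275 [460.934471    67.34331324 201.42980742] [ 0.04085415  0.34056841 -2.88446265] [-0.00046911 -0.00512579 -0.00616501 -0.00023915  0.00202211 -0.00036882] 0.5497470912435679
```

View pics/s12.png

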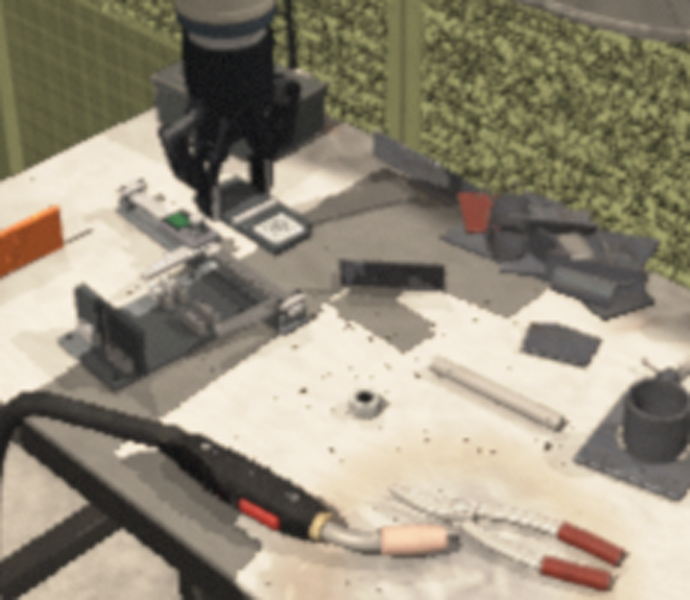

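View pics/w12.png

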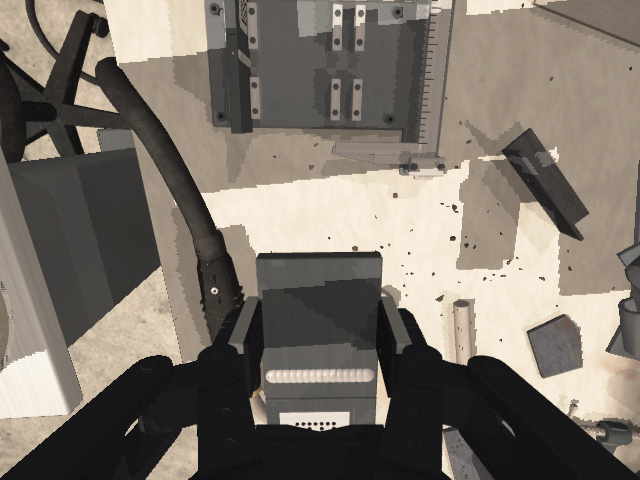

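View pics/t12.png

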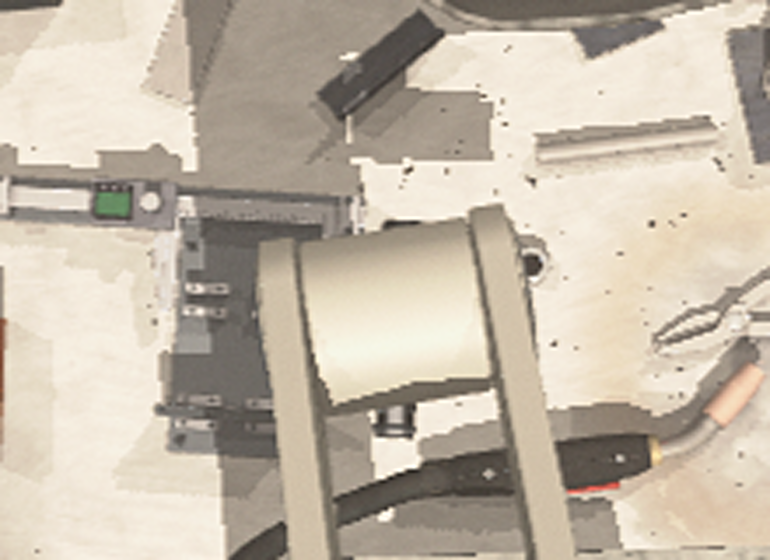

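Request:
drive_tool --moves '[[1, [0, 0, 0], 0], [1, [0, 0, 0], 0], [1, [0, 0, 0], 0], [1, [0, 0, 0], 0]]'

```text
clock: 20.92
eef_pos: [461.4, 67.4, 202.1]
tcp_rot: [3.137, -0.008, 1.501]
contact_force: [0.2, 0.0, -2.4]
opening: 0.558
```

Run:
```python
from h import *
s=r.sense(); print(s["clock"],s["eef_pos"],s["opening"],abs(s["qvel"]).max()); print(r.sign_off())
```

```text
20.925 [461.35364795  67.40986908 202.09203747] 0.5578156627082645 0.0021754078260724594
the job is handed in; nothing more can be done
None
```

The job is handed in at 20.9 s, with coupon a held flat about 20 cm above the table and its label facing straight up. I have no verdict back.

- **Gauging:** I pushed the knob with the shut fingers until the carriage stopped against the coupon. It held there for about 1 s while the push rose from 7 to 13 N, then I backed off.
- **Which coupon:** The nest coupon was a, because its label faced the robot and its label and notch were on the stand's −y side. I therefore gripped the +y half.
- **Presenting:** The moves cannot tilt the tool. I stood the coupon on the free table, pushed it over by its plain half so the label lay upward, and picked it up again across its 50 mm width on the plain half.
- **Last checks:**
  - The arm was still, with the tool at z 202 mm and a load of about 2.4 to 2.9 N, which fits a 0.3 kg coupon.
  - The pictures show the pads clear of the weld bead and the marked half.
  - The carriage is where I left it, and coupon b is standing in its slot.
  - The bar and pliers look unmoved. The nut does too, though the arm half hides it in the top view.
- **Not checked directly:** I judged the final caliper gap only from the pictures and the stop position of the push.
- **Forces:** Setting the coupon down briefly pressed it on the table with 53 N, and the fingertips touched the table with 24 N during the second grip. The 53 N was through the held coupon, so I took it not to count against the 40 N limit on the arm and gripper body. That is my reading of the rule.

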